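# Balance the counterweight lever on the narrow saddle

## Task

Pick up the counterweight lever, keeping it level, feel where along its shaft it balances (its two end boxes look alike but are filled differently), and set it gently across the narrow saddle of the balancing stand at that point. Let go of it so that it stays lying level on the saddle by itself, lined up with the stand, with both end boxes clear of everything; do not disturb the tamper, the white sticker box or the clear tape roll.

Things in the scene. Friction and masses are not known exactly. Their poses are not given: they have to be found in the camera images.
- lever_mid (a point): Middle of the lever's shaft, on its centre line. The shaft is flat steel, 22 mm wide, 14 mm high, free over 192 mm between two grey end boxes. x runs along the shaft, y across, z up. Loose on the bench on its boxes: this point is 20 mm up, 13 mm free below the shaft. The balance point lies on the shaft, up to 69 mm to either side of here along x, different each time.
- saddle (a point): Centre of the top face of the stand's steel saddle, 60 mm above the bench; flat face 14 mm along x, 20 mm along y, z up. The shaft is to lie along x, either way round, its underside (7 mm below its centre line) on the face. If the balance point is beyond the face the lever tips until a box rests on the bench.
- tamper: Steel coffee tamper, 58 mm wide, 78 mm high, standing behind the stand; origin at the centre of its underside. A bystander.
- sticker_box: Small white carton, 73 x 108 x 52 mm, behind the stand; origin at the centre of its underside. A bystander.
- tape_clear: Roll of clear packing tape lying flat, 95 mm across, 48 mm high, to the right of the lever; origin at the centre of its underside. A bystander.
- lever: The whole lever: 284 mm long; the closed boxes at its ends are 44 mm along the shaft, 40 mm wide, 40 mm high, centres 118 mm from lever_mid, alike outside, filled differently. Weight 0.21 to 0.80 kg. Origin 20 mm below lever_mid, level with the boxes' undersides; same axes.
- stand: Balancing stand, fixed: dark foot 110 mm (x) by 80 mm (y), 12 mm high, with a slim column up to the saddle, which is narrower than the shaft, so fingers can reach down on both its y sides. Origin at the centre of its underside, 60 mm below the saddle face; same axes as the saddle.

How it is judged (in metres and radians):
On the way:
1. the lever is held up level, clear of bench and stand (height (world z) of lever_mid above 0.045 m and angle between lever's own z axis and vertical below 0.15 rad and contact force between lever and stand below 0.05 N and contact force between lever and the fingers above 0.5 N), for 0.3 s.
At the end, for the whole second after the job is handed in: The lever lies by itself on the saddle: level within 0.06 rad, its shaft's centre line 4 to 12 mm above the saddle face, along the stand's x axis within 0.2 rad, carried by the stand, not touched by the fingers, and at rest (angle between lever's own z axis and vertical below 0.06 rad and z of lever_mid in the frame of saddle between 0.004 and 0.012 m and angle between the x axis of lever and the x axis of stand, either way round below 0.2 rad and contact force between lever and stand above 0.5 N and contact force between lever and the fingers below 0.05 N and linear speed of lever below 0.02 m/s and angular speed of lever below 0.1 rad/s).
It fails at once if the lever is pressed or dropped hard onto the stand (over 25 N) (contact force between lever and stand above 25 N).
It fails at once if a bystander is moved by more than 20 mm (distance of any of tamper, sticker_box, tape_clear from where it was at the start of the episode above 0.02 m).
It also fails if it takes over 64 s, if anything falls off the work surface, if the arm or the gripper's body presses on something with over 40 N, if the wrist force passes 120 N, or if a joint passes its speed limit or range.

## Robot

A 7-joint arm with a two-finger parallel gripper is mounted at the origin on a cart in front of the work surface, level with it; the furniture and walls round the work are solid. World frame = base frame: x ahead of the robot, y to its left, z up, the work surface at z = 0. Lengths are in mm, angles in rad, forces in N, time in s.
With the tool pointing down it reaches from about 350 to 900 mm from the base axis. Payload 8.1 kg.
Tool frame: the origin (TCP) lies midway between the tips of the shut fingers; the grasp point (between the pads) lies grip_point_offset behind it (grip_point_offset is the distance from the TCP to the grasp point, in mm); z points along the fingers, y is the line along which they close (so a half turn about z gives the same grasp; the last joint's range is limited). The gripper opens to 92 mm and grips with 3 to 60 N. Pads are 19 mm wide; open, the fingers measure 130 mm over their backs; the gripper's body (75 mm by 190 mm) begins 47 mm behind the grasp point.
Start: joints at [1.162, 0.434, 0.025, 1.573, -0.012, 1.134, -0.075], TCP at [188.136, -596.025, 226.742] pointing down, gripper open.
Joint ranges: [-2.62, 2.62], [-0.44, 2.09], [-1.27, 1.32], [0.08, 2.57], [-1.32, 4.46], [0.12, 2], [-2.74, 2.74]. Speed limits (rad/s): [2.22, 2.22, 3.01, 3.01, 3.14, 3.14, 3.14].

## Interface

Orientations are given as [roll, pitch, yaw] about the fixed x, y, z axes, in that order (R = Rz(yaw) Ry(pitch) Rx(roll)).
In Python, from rig import get_obs, capture, job_done, grip_point_offset gives the robot as it stands.
- The arm moves only by the tool carry_out, never from a script. Its argument "increments" is text: rows parted by semicolons, each of 6 numbers parted by spaces: the shift along the tool's x, y, z in cm, then the turn, a rotation vector about the tool's x, y, z in rad. In form: dx dy dz ax ay az; .... A call has 1 to 10 rows; each row is the pose to reach, as a shift and turn from the pose commanded when the call began, along the tool's axes at that moment; what a row does not reach only later rows make up. A row lasts 1/8 s, in which the tool goes at most 62.5 mm and 10.7 degrees, less where a joint would pass 70% of its speed; a pose out of reach is approached as far as the arm can. A call with a gripper value outside its range is refused whole. "jaw" is the closure, from -1 (fully open) to 1 (shut), set as the call begins (left out, the last holds). The fingers move at their own pace and stop on an object; "grip_force" is the grip in N (left out, the last holds). Time passes only in rows, so rows that repeat a pose let the fingers close. It gives the time, the measured TCP pose, the force, the opening and the grip force at its end, in the units of the state.
- get_obs(): the state, without advancing time (a new reading comes with each control period).
- capture(name): name is "side" or "top" or "wrist"; returns a dict with "frame" (384x512x3 uint8, red, green, blue), "fx", "fy", "cx", "cy" (pixels), "k1" (the pictures are not rectified: a ray, as slopes to the right and down, at radius r is drawn at 1 + k1 r^2 times it, then the intrinsics apply), "eye" and "attitude" of the camera in the world. Camera axes: x right, y up, looking along -z (the intrinsics and any distortion apply to the point x, -y, -z); pixel columns grow to the right and rows downward; lengths in mm; the calibration is good to about 2 mm. A picture is of the moment at which its call begins. There is no depth.
- job_done(): hands the job in; it is judged then, once.
The state is a dict: "time_s": time; "joint_pos": joint angles; "joint_velocities": joint speeds; "effort": joint torques, N m; "eef_pos": TCP position; "ee_rot": TCP orientation; "wrist_force": force on the tool from outside, world axes, zero at the start; "wrist_torque": the same for the moment, N m; "grip_width": opening from 0.0 (shut) to 1.0 (fully open); "grip_force": force on a finger pad.
Only numpy, scipy, OpenCV 4.12 (cv2) and the standard library are available. Lean on these libraries where they do the work, as an engineer would, in place of code of your own. Each camera call takes 0.05 s, during which the arm holds its last target. There are 200 camera calls.

## Working session

There is one attempt and no reset: what is moved stays moved. The work goes in short steps, Python scripts to look and compute and a tool call to move; the robot and the scene stay as the last step left them, time stands still between calls to the robot, and variables do not carry over. Pictures are saved under pics/ and viewed, at most 10 in all, crops included, and the job is handed in when it is done.

Besides the shell and the picture viewer there is one more tool, called after "Emit:" as name(argument=value, ...), one argument or row to a line, values as JSON. carry_out: Moves the arm, as the interface text tells. Its arguments: {"type":"object","properties":{"increments":{"type":"string"},"jaw":{"type":"number"},"grip_force":{"type":"number"}},"required":["increments"]}

```bash
mkdir -p pics; cat > h.py <<'E'
import numpy as np, cv2
from scipy.spatial.transform import Rotation as R
from rig import get_obs, capture, job_done, grip_point_offset
def rot(c):
    a=np.array(c["attitude"],float)
    if a.shape==(3,3): return a
    return R.from_euler('xyz',a).as_matrix() if a.size==3 else None
def ray(c,u,v):
    K=np.array([[c["fx"],0,c["cx"]],[0,c["fy"],c["cy"]],[0,0,1.]])
    p=cv2.undistortPoints(np.array([[[u,v]]],float),K,np.array([c["k1"],0,0,0.]))[0,0]
    # model: distorted = (1+k1 r^2) * ideal
    return rot(c)@np.array([p[0],-p[1],-1.])
def on_plane(c,u,v,z):
    d=ray(c,u,v); e=np.array(c["eye"],float); return e+d*(z-e[2])/d[2]
def proj(c,P):
    q=rot(c).T@(np.array(P,float)-np.array(c["eye"])); x,y=q[0]/-q[2],-q[1]/-q[2]; s=1+c["k1"]*(x*x+y*y)
    return c["cx"]+c["fx"]*x*s, c["cy"]+c["fy"]*y*s
def save(c,n): cv2.imwrite(f"pics/{n}.png",c["frame"][:,:,::-1])
E
python3 - <<'E'
from h import *
import pickle
print(get_obs(),grip_point_offset)
for n in("top","side"):
    c=capture(n); save(c,n+"0"); pickle.dump(c,open(n+"0.pkl","wb")); print({k:v for k,v in c.items() if k!="frame"})
E
```

```text
{'time_s': 0.0, 'joint_pos': array([ 1.16239809,  0.43521724,  0.02498131,  1.57409377, -0.01158852,
        1.13400542, -0.07509173]), 'joint_velocities': array([ 0.00028764,  0.00047471,  0.00043587, -0.00048735, -0.00110485,
       -0.00015579, -0.00176612]), 'effort': array([-2.01774892e-04, -6.67848372e+01,  9.85223427e-01, -3.14466119e+01,
       -6.04266627e-02,  4.26281698e-02,  2.46890295e-04]), 'eef_pos': array([ 187.94147669, -595.53515318,  225.94993393]), 'ee_rot': array([-3.14002151e+00,  1.56986989e-04,  3.05734162e-01]), 'wrist_force': array([-0.42141593,  0.22853101, -0.44643453]), 'wrist_torque': array([-0.09730052,  0.00757735, -0.00243493]), 'grip_force': 0.0, 'grip_width': 0.9995935935212842} 18.8
{'fx': 357.8859467339051, 'fy': 357.8859467339051, 'cx': 256.1578223345939, 'cy': 190.6070716791905, 'k1': -0.1067886802778235, 'eye': array([ 511.77745821, -172.18727059,  921.26296255]), 'attitude': array([ 0.15234659, -0.00441459, -1.60029355])}
{'fx': 362.41203794646157, 'fy': 362.41203794646157, 'cx': 251.450130175082, 'cy': 187.93418919802244, 'k1': -0.05741765996842333, 'eye': array([ 456.84931818, -863.28903693,  504.60790312]), 'attitude': array([ 1.013484  , -0.01673133, -0.24948463])}
```

View pics/top0.png

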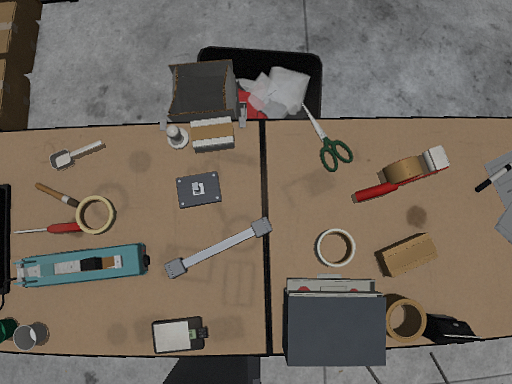

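View pics/side0.png

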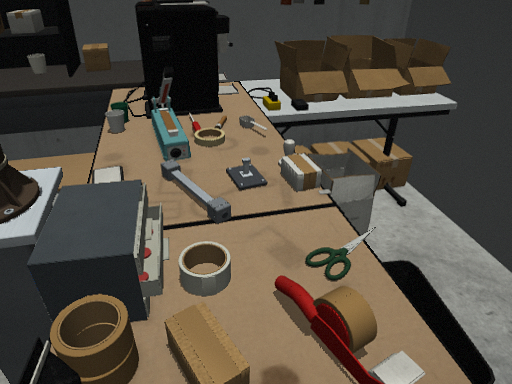

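The top view shows the lever from about (176,268) to (262,227), the stand foot at (199,189) with its saddle near (198,187), the tamper at (177,135), the sticker box at (212,134) and the tape at (335,247). The side view agrees.

```bash
cat >> h.py <<'E'
def blobs(c,roi,smax=60,amin=150):
    u0,v0,u1,v1=roi
    f=c["frame"][v0:v1,u0:u1]; f=f.astype(int)
    m=((f[:,:,0]-f[:,:,2])<12).astype(np.uint8)
    m=cv2.morphologyEx(m,cv2.MORPH_OPEN,np.ones((2,2),np.uint8))
    n,l,s,ce=cv2.connectedComponentsWithStats(m)
    return [(np.argwhere(l==i)[:,::-1]+[u0,v0]) for i in range(1,n) if s[i,4]>amin], m
E
python3 - <<'E'
from h import *
import pickle
c=pickle.load(open("top0.pkl","rb"))
b,m=blobs(c,(155,160,280,285))
for p in b:
    r=cv2.minAreaRect(p.astype(np.float32)); print(len(p),r)
    z=40 if len(p)<0 else 40
    for q in cv2.boxPoints(r): print('  ',np.round(q,1),np.round(on_plane(c,*q,40)[:2]),np.round(on_plane(c,*q,12)[:2]))
cr=c["frame"][160:290,155:285,::-1]
a=cv2.resize(cr,None,fx=4,fy=4,interpolation=cv2.INTER_CUBIC)
cv2.imwrite("pics/crop1.png",a)
E
```

```text
1283 ((199.00003051757812, 190.5), (30.644145965576172, 42.461551666259766), 79.99201965332031)
   [175.4 179.1] [682.  22.] [687.  28.]
   [217.2 171.7] [698. -84.] [704. -81.]
   [222.6 201.9] [621. -96.] [624. -94.]
   [180.8 209.3] [605.   8.] [608.  14.]
1591 ((218.6624755859375, 244.19482421875), (105.60408020019531, 76.05906677246094), 2.1610796451568604)
   [164.5 280.2] [433.  49.] [431.  56.]
   [167.3 204.2] [619.  42.] [622.  49.]
   [272.9 208.2] [ 602. -220.] [ 605. -222.]
   [270.  284.2] [ 418. -207.] [ 415. -208.]
```

View pics/crop1.png

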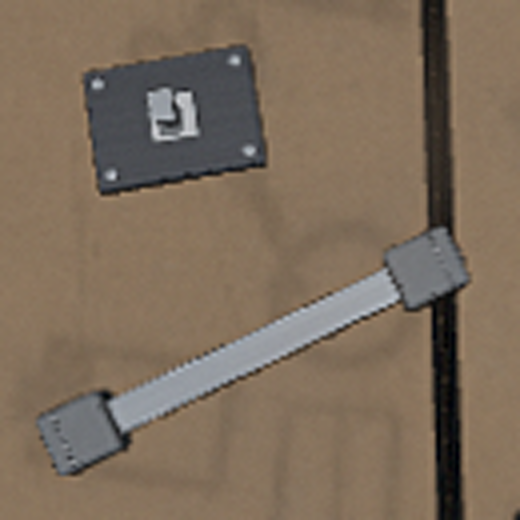

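```bash
python3 - <<'E'
from h import *
import pickle
c=pickle.load(open("top0.pkl","rb"))
f=lambda p:(155+(p[0]+.5)/4-.5,160+(p[1]+.5)/4-.5)
g=c["frame"].astype(int)
B=[on_plane(c,*f(p),12) for p in((97,85),(234,61),(249,151),(111,175))]
print(np.round(B,0)); s=np.mean(B,0); d=B[1]-B[0]+B[2]-B[3]; print("stand",s,np.arctan2(d[1],d[0]))
print("saddle predicted crop",(np.array(proj(c,[s[0],s[1],60]))-[155,160])*4, "seen",on_plane(c,*f((160,104)),60))
L=on_plane(c,*f((81,432)),40);Rr=on_plane(c,*f((426,269)),40)
print("boxes",L,Rr,np.linalg.norm(L-Rr),"mid",(L+Rr)/2,"yaw",np.arctan2(*(L-Rr)[1::-1]))
m=(g[...,2]>g[...,0]-5)&(g.sum(2)>430)
q=np.argwhere(m[220:275,185:250])+[220,185]
P=np.array([on_plane(c,u,v,27)[:2] for v,u in q]); mu=P.mean(0);w=np.linalg.svd(P-mu)[2][0]
print("shaft",len(q),mu,np.arctan2(w[1],w[0]))
E
```

```text
[[682.  19.  12.]
 [696. -70.  12.]
 [637. -79.  12.]
 [624.  10.  12.]]
stand [659.55147238 -30.01541864  12.        ] -1.4249650767796305
saddle predicted crop [158.84222733 104.02661288] seen [660.50428091 -29.80779839  60.        ]
boxes [463.00679255  23.32163341  40.        ] [ 556.48156388 -189.60315909   40.        ] 232.53924429010146 mid [509.74417821 -83.14076284  40.        ] yaw 1.9844681915902882
shaft 574 [509.34642429 -80.2596192 ] 1.9925769008669967
```

```bash
cat >> h.py <<'E'
def delta(x,y,z,yaw):
    """increments (cm, rad) to bring TCP pointing down to x,y,z,yaw from measured pose"""
    o=get_obs(); T=R.from_euler('xyz',o["ee_rot"]); G=R.from_euler('xyz',[np.pi,0,yaw])
    print("delta",np.round(T.inv().apply(np.array([x,y,z])-o["eef_pos"])/10,2),np.round((T.inv()*G).as_rotvec(),3), "at",np.round(o["eef_pos"],1),np.round(o["ee_rot"],3))
E
python3 -c "
from h import *
delta(510,-83,380,1.989)"
```

```text
delta [ 46.14 -39.21 -15.35] [-1.000e-03 -1.000e-03 -1.683e+00] at [ 188.  -595.6  226. ] [-3.14   0.     0.306]
```

Emit:
carry_out(
  increments="0 0 -5 0 0 0; 0 0 -10 0 0 0; 0 0 -15 0 0 0; 4 -3.5 -15.5 0 0 -0.15; 8.5 -7 -15.5 0 0 -0.32; 13 -11 -15.5 0 0 -0.5; 17.5 -15 -15.5 0 0 -0.67; 22 -19 -15.5 0 0 -0.84; 26.5 -22.5 -15.5 0 0 -1.01; 31 -26 -15.5 0 0 -1.18",
  jaw=-1,
)

```text
time_s: 1.35
eef_pos: [406.0, -253.0, 381.7]
ee_rot: [-3.141, 0.0, 1.491]
wrist_force: [1.3, 0.4, -0.7]
grip_width: 0.996
grip_force: 0.0
```

```bash
python3 -c "
from h import *
print(get_obs()['joint_pos'])
delta(510,-83,150,1.989)"
```

```text
[ 0.77165156  0.12421097 -0.36912987  1.62558663  0.04563615  1.40028737
  0.31769676]
delta [17.78  9.01 23.16] [-0.     0.    -0.498] at [ 406.  -253.   381.7] [-3.141  0.     1.491]
```

Emit:
carry_out(
  increments="4 2 3 0 0 -0.12; 8 4 7 0 0 -0.25; 12 6 11 0 0 -0.38; 16 8 16 0 0 -0.45; 17.8 9 20 0 0 -0.5; 17.8 9 23 0 0 -0.5; 17.8 9 23.2 0 0 -0.5; 17.8 9 23.2 0 0 -0.5",
)

```text
time_s: 2.35
eef_pos: [510.6, -85.4, 150.5]
ee_rot: [3.141, 0.0, 1.985]
wrist_force: [-0.0, 0.2, 0.4]
grip_width: 1.0
grip_force: 0.0
```

```bash
python3 - <<'E'
from h import *
import pickle
c=capture("wrist"); save(c,"w1"); pickle.dump(c,open("w1.pkl","wb")); print({k:v for k,v in c.items() if k!="frame"})
for P in([510,-83,27],[556,-190,40],[463,23,40],[660,-30,60]): print(proj(c,P))
delta(510,-83,150,1.989); print(get_obs())
E
```

```text
{'fx': 289.60282168569626, 'fy': 289.60282168569626, 'cx': 256.5625369325315, 'cy': 194.71880992895214, 'k1': -0.028505895925191767, 'eye': array([481.51779259, -19.01026382, 308.0518235 ]), 'attitude': array([-2.73946504e-01,  1.86098136e-04,  4.13574015e-01])}
(np.float64(256.9793426400889), np.float64(186.11238098705942))
(np.float64(256.12695924734925), np.float64(294.8488048810839))
(np.float64(256.5351231044257), np.float64(57.99813172957519))
(np.float64(431.24426112635103), np.float64(207.50640417641628))
delta [0.27 0.01 0.1 ] [ 0.001  0.001 -0.004] at [511.  -85.5 151. ] [3.140e+00 1.000e-03 1.985e+00]
{'time_s': 2.4, 'joint_pos': array([ 0.46522811,  0.39818517, -0.52654089,  1.89475202,  0.24967248,
        0.91156823,  0.2328658 ]), 'joint_velocities': array([ 0.00363348, -0.01028867, -0.00198736, -0.00437577,  0.00016636,
       -0.0018307 , -0.003167  ]), 'effort': array([-2.13965988e-01, -5.39068544e+01, -5.81775919e+00, -2.60456532e+01,
       -3.87035951e-02,  6.65195729e-02, -3.90154892e-03]), 'eef_pos': array([511.01846426, -85.467608  , 151.03141009]), 'ee_rot': array([3.14015804e+00, 1.08482722e-03, 1.98489971e+00]), 'wrist_force': array([ 0.15672503, -0.14876865, -0.26130776]), 'wrist_torque': array([ 0.00996784, -0.12022076, -0.03889567]), 'grip_force': 0.0, 'grip_width': 0.9989351159497891}
```

View pics/w1.png

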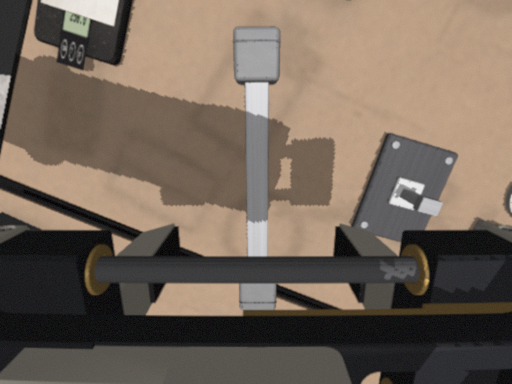

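The wrist view puts the shaft at u≈257, under the gripper as predicted. The saddle top is at (430,208), against a predicted (431,207). I'll record the torque baseline, then descend.

```bash
cat >> h.py <<'E'
def feel(n=12):
    A=[]
    for i in range(n):
        capture("wrist"); o=get_obs(); T=R.from_euler('xyz',o["ee_rot"])
        A.append(np.r_[o["wrist_force"],T.inv().apply(o["wrist_torque"])])
    A=np.array(A); print("F world, M tool",np.round(A.mean(0),3),"sd",np.round(A.std(0),3),"t",o["time_s"],"width",o["grip_width"],"gf",o["grip_force"])
E
python3 -c "
from h import *
feel(15)"
```

```text
F world, M tool [ 0.083 -0.051  0.029 -0.121 -0.059  0.008] sd [0.382 0.355 0.668 0.034 0.036 0.024] t 3.15 width 0.998769432477089 gf 0.0
```

Emit:
carry_out(
  increments="0.3 0 4 0 0 0; 0.3 0 8 0 0 0; 0.3 0 11 0 0 0; 0.3 0 13 0 0 0; 0.3 0 14.2 0 0 0; 0.3 0 14.7 0 0 0; 0.3 0 14.7 0 0 0; 0.3 0 14.7 0 0 0",
)

```text
time_s: 4.15
eef_pos: [509.6, -82.4, 3.4]
ee_rot: [3.141, 0.001, 1.986]
wrist_force: [-0.1, -0.2, 0.1]
grip_width: 0.998
grip_force: 0.0
```

Emit:
carry_out(
  increments="0 0 0 0 0 0; 0 0 0 0 0 0; 0 0 0 0 0 0; 0 0 0 0 0 0; 0 0 0 0 0 0; 0 0 0 0 0 0; 0 0 0 0 0 0; 0 0 0 0 0 0",
  jaw=1,
  grip_force=50,
)

```text
time_s: 5.15
eef_pos: [509.1, -82.3, 2.7]
ee_rot: [3.142, 0.0, 1.986]
wrist_force: [-0.2, -0.4, -1.0]
grip_width: 0.237
grip_force: 50.0
```

```bash
python3 -c "
from h import *
feel(8)"
```

```text
F world, M tool [ 0.781  0.217 -0.486 -0.243 -0.054 -0.012] sd [0.674 0.402 0.293 0.042 0.029 0.027] t 5.55 width 0.23379722383258147 gf 49.99902069568634
```

Emit:
carry_out(
  increments="0 0 -0.2 0 0 0; 0 0 -0.4 0 0 0; 0 0 -0.6 0 0 0; 0 0 -0.6 0 0 0; 0 0 -0.6 0 0 0",
)

```text
time_s: 6.18
eef_pos: [509.0, -82.3, 8.7]
ee_rot: [-3.142, -0.0, 1.986]
wrist_force: [-0.5, 0.1, -3.5]
grip_width: 0.233
grip_force: 50.0
```

```bash
python3 -c "
from h import *
feel(15)"
```

```text
F world, M tool [-0.032  0.26  -3.621 -0.123 -0.165 -0.007] sd [0.466 0.551 0.411 0.03  0.036 0.032] t 6.925 width 0.23315441752076957 gf 49.99684810638428
```

Weight is about 3.65 N and the moment shift is −0.106 N·m, so the balance point is roughly +29 mm along tool x. I'll regrasp there.

Emit:
carry_out(
  increments="0 0 0.2 0 0 0; 0 0 0.4 0 0 0; 0 0 0.6 0 0 0; 0 0 0.6 0 0 0; 0 0 0.6 0 0 0",
)

```text
time_s: 7.55
eef_pos: [509.1, -82.3, 2.7]
ee_rot: [-3.142, 0.0, 1.986]
wrist_force: [-0.1, -0.7, -1.9]
grip_width: 0.233
grip_force: 50.0
```

Emit:
carry_out(
  increments="0 0 0 0 0 0; 0 0 0 0 0 0; 0 0 0 0 0 0; 1 0 0 0 0 0; 2 0 0 0 0 0; 2.9 0 0 0 0 0; 2.9 0 0 0 0 0; 2.9 0 0 0 0 0",
  jaw=-0.2,
)

```text
time_s: 8.55
eef_pos: [497.5, -55.9, 2.8]
ee_rot: [3.142, 0.0, 1.986]
wrist_force: [0.6, -0.5, -0.8]
grip_width: 0.605
grip_force: 0.0
```

Emit:
carry_out(
  increments="0 0 0 0 0 0; 0 0 0 0 0 0; 0 0 0 0 0 0; 0 0 0 0 0 0; 0 0 0 0 0 0; 0 0 -0.5 0 0 0; 0 0 -1 0 0 0; 0 0 -2 0 0 0; 0 0 -3 0 0 0; 0 0 -3 0 0 0",
  jaw=1,
)

```text
time_s: 9.8
eef_pos: [498.2, -55.9, 33.8]
ee_rot: [3.14, 0.001, 1.986]
wrist_force: [0.1, 0.4, -3.8]
grip_width: 0.239
grip_force: 50.0
```

```bash
python3 -c "
from h import *
capture('wrist')
feel(40)
c=capture('side'); save(c,'s2')"
```

```text
F world, M tool [ 1.62e-01  6.00e-03 -3.88e+00 -1.26e-01 -4.60e-02  2.00e-03] sd [0.555 0.417 0.463 0.03  0.032 0.028] t 11.85 width 0.23402182804810895 gf 49.99768137931824
```

View pics/s2.png

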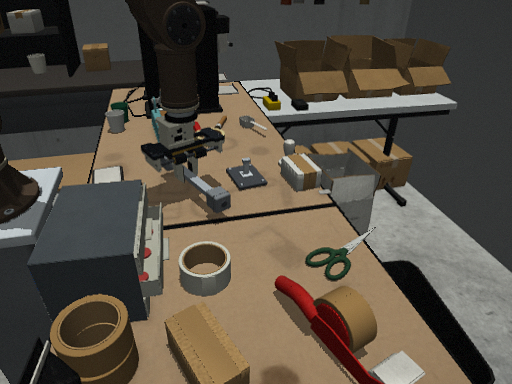

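The lever is held level and clear of the bench. The remaining balance offset is about −2.5 mm, well inside the 14 mm face. Next I lift and carry it to the stand.

```bash
python3 -c "
from h import *
delta(659.6,-27.5,95,1.717)"
```

```text
delta [-3.95 15.99 -6.23] [-0.     0.     0.269] at [497.4 -55.8  32.7] [-3.142  0.     1.986]
```

Emit:
carry_out(
  increments="0 0 -3 0 0 0; 0 0 -6.2 0 0 0; -0.8 3.2 -6.2 0 0 0.06; -1.6 6.5 -6.2 0 0 0.12; -2.4 9.8 -6.2 0 0 0.18; -3.2 13 -6.2 0 0 0.23; -3.7 15.2 -6.2 0 0 0.27; -3.95 16 -6.2 0 0 0.27; -3.95 16 -6.2 0 0 0.27; -3.95 16 -6.2 0 0 0.27",
)

```text
time_s: 13.15
eef_pos: [658.7, -27.9, 94.5]
ee_rot: [-3.14, 0.0, 1.716]
wrist_force: [0.5, 0.0, -5.1]
grip_width: 0.233
grip_force: 50.0
```

```bash
python3 - <<'E'
from h import *
c=capture("wrist"); save(c,"w3"); feel(12); delta(659.6,-27.5,54,1.717)
print(proj(c,[659.5,-30,60]))
t=capture("top"); save(t,"t3"); cv2.imwrite("pics/t3c.png",cv2.resize(t["frame"][140:270,130:270,::-1],None,fx=4,fy=4,interpolation=cv2.INTER_CUBIC))
E
```

```text
F world, M tool [ 0.262  0.118 -3.807 -0.115 -0.008 -0.004] sd [0.343 0.405 0.536 0.033 0.035 0.029] t 13.8 width 0.2377947717542303 gf 49.99767243862152
delta [-0.   -0.02  4.07] [ 0.     0.    -0.001] at [659.8 -27.4  94.7] [3.142 0.    1.716]
(np.float64(257.2913969520556), np.float64(222.92666490169677))
```

View pics/w3.png

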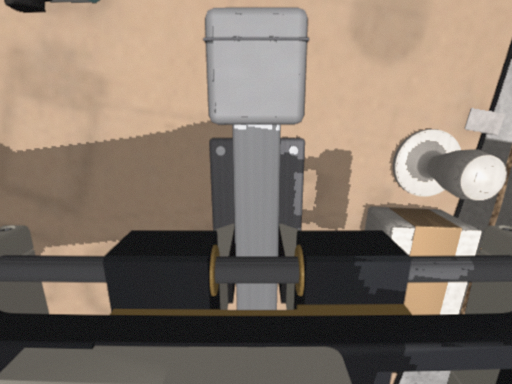

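The wrist view shows the lever in line with the stand foot and over it. With all readings combined, the offset is about −4.5 mm, so I shift 2 mm further along +x and lower slowly.

Emit:
carry_out(
  increments="0.2 0 1.5 0 0 0; 0.2 0 3 0 0 0; 0.2 0 3.8 0 0 0; 0.2 0 4.1 0 0 0; 0.2 0 4.2 0 0 0; 0.2 0 4.2 0 0 0; 0.2 0 4.2 0 0 0",
)

```text
time_s: 14.72
eef_pos: [659.4, -25.5, 53.0]
ee_rot: [3.142, 0.0, 1.716]
wrist_force: [-0.8, 0.1, -3.6]
grip_width: 0.235
grip_force: 50.0
```

Emit:
carry_out(
  increments="0 0 0.05 0 0 0; 0 0 0.1 0 0 0; 0 0 0.15 0 0 0; 0 0 0.2 0 0 0; 0 0 0.2 0 0 0; 0 0 0.2 0 0 0",
)

```text
time_s: 15.48
eef_pos: [659.4, -25.5, 50.6]
ee_rot: [-3.141, 0.0, 1.716]
wrist_force: [-1.7, -1.5, -2.9]
grip_width: 0.238
grip_force: 50.0
```

```bash
python3 -c "
from h import *
feel(6); delta(659.6,-25.5,49.8,1.717)"
```

```text
F world, M tool [-2.374 -0.392 -3.5    0.365 -0.072  0.018] sd [0.255 0.476 0.643 0.023 0.024 0.027] t 15.775 width 0.23124651008495029 gf 49.99747406691313
delta [-0.    0.02  0.08] [-0.     0.    -0.001] at [659.4 -25.5  50.6] [-3.141  0.     1.716]
```

The sideways force Fx of −2.4 N shows the saddle's side touching the inside of the −x finger. I'll shift to −y in the tool frame.

Emit:
carry_out(
  increments="0 -0.05 0 0 0 0; 0 -0.1 0 0 0 0; 0 -0.1 0 0 0 0; 0 -0.1 0 0 0 0",
)

```text
time_s: 16.27
eef_pos: [658.7, -25.5, 50.8]
ee_rot: [3.141, 0.0, 1.716]
wrist_force: [0.5, -0.5, -3.8]
grip_width: 0.238
grip_force: 50.0
```

```bash
python3 -c "
from h import *
feel(5); delta(659.6,-25.5,49.8,1.717)"
```

```text
F world, M tool [-2.770e-01 -1.680e-01 -4.003e+00 -9.900e-02 -2.500e-02 -1.000e-03] sd [0.354 0.423 0.488 0.027 0.02  0.026] t 16.525 width 0.23501210193802993 gf 49.99755620956421
delta [-0.01  0.11  0.09] [ 0.    -0.    -0.001] at [658.5 -25.6  50.7] [ 3.142 -0.     1.716]
```

Emit:
carry_out(
  increments="0 -0.04 0 0 0 0; 0 -0.04 0.03 0 0 0; 0 -0.04 0.06 0 0 0; 0 -0.04 0.09 0 0 0; 0 -0.04 0.09 0 0 0; 0 -0.04 0.09 0 0 0",
)

```text
time_s: 17.27
eef_pos: [658.1, -25.7, 49.8]
ee_rot: [3.142, 0.0, 1.716]
wrist_force: [0.6, 0.8, -3.5]
grip_width: 0.234
grip_force: 50.0
```

```bash
python3 -c "
from h import *
feel(4); delta(659.6,-25.5,49.8,1.717)"
```

```text
F world, M tool [ 3.640e-01  1.320e-01 -3.562e+00 -1.190e-01 -1.800e-02 -1.000e-03] sd [0.464 0.634 0.719 0.019 0.017 0.029] t 17.475 width 0.23605355928637656 gf 49.997636675834656
delta [-0.01  0.15  0.  ] [ 0.     0.    -0.001] at [658.1 -25.7  49.8] [3.142 0.    1.716]
```

Still fully carried, so I'll lower in small steps.

Emit:
carry_out(
  increments="0 0 0.04 0 0 0; 0 0 0.08 0 0 0; 0 0 0.1 0 0 0; 0 0 0.1 0 0 0; 0 0 0.1 0 0 0",
)

```text
time_s: 18.1
eef_pos: [658.1, -25.7, 49.7]
ee_rot: [3.141, 0.0, 1.716]
wrist_force: [-4.3, -0.1, 6.5]
grip_width: 0.231
grip_force: 50.0
```

```bash
python3 -c "
from h import *
feel(4); delta(659.6,-25.5,49.8,1.717)"
```

```text
F world, M tool [-4.118e+00 -1.750e-01  7.086e+00  7.870e-01  2.600e-02 -4.000e-03] sd [0.416 0.529 0.286 0.01  0.024 0.027] t 18.3 width 0.2376075636917197 gf 50.00014901161194
delta [-0.01  0.15 -0.01] [ 0.     0.    -0.001] at [658.1 -25.6  49.7] [3.141 0.    1.716]
```

Contact at about 10.8 N. I'll back off so the saddle just carries it, and check for side force.

Emit:
carry_out(
  increments="0 0 -0.06 0 0 0; 0 0 -0.07 0 0 0; 0 -0.05 -0.07 0 0 0; 0 -0.05 -0.07 0 0 0; 0 -0.05 -0.07 0 0 0",
)

```text
time_s: 18.92
eef_pos: [658.1, -25.6, 49.8]
ee_rot: [3.141, 0.0, 1.716]
wrist_force: [-0.4, -0.3, 3.4]
grip_width: 0.238
grip_force: 50.0
```

```bash
python3 -c "
from h import *
feel(4); delta(659.6,-25.5,49.8,1.717)"
```

```text
F world, M tool [ 0.081  0.281  3.271 -0.202 -0.069 -0.004] sd [0.357 0.523 0.574 0.055 0.027 0.042] t 19.125 width 0.2334303641079651 gf 49.99937832355499
delta [-0.01  0.15 -0.  ] [ 0.001  0.    -0.001] at [658.1 -25.6  49.8] [3.141 0.    1.716]
```

Emit:
carry_out(
  increments="0 0 -0.02 0 0 0; 0 0 -0.03 0 0 0; 0 0 -0.03 0 0 0",
)

```text
time_s: 19.5
eef_pos: [657.8, -25.7, 49.8]
ee_rot: [3.141, -0.0, 1.716]
wrist_force: [3.0, 0.4, 0.6]
grip_width: 0.236
grip_force: 50.0
```

Emit:
carry_out(
  increments="0 0 0 0 0 0; 0 0 0 0 0 0; 0 0 0 0 0 0; 0 0 0 0 0 0",
  jaw=0.2,
  grip_force=20,
)

```text
time_s: 20.0
eef_pos: [657.4, -25.8, 49.7]
ee_rot: [-3.141, 0.0, 1.716]
wrist_force: [0.5, 0.0, -0.3]
grip_width: 0.401
grip_force: 0.0
```

```bash
python3 - <<'E'
from h import *
c=capture("side"); save(c,"s4"); cv2.imwrite("pics/s4c.png",cv2.resize(c["frame"][90:240,130:330,::-1],None,fx=4,fy=4,interpolation=cv2.INTER_CUBIC))
capture("wrist"); print(get_obs()["grip_force"],get_obs()["wrist_force"])
E
```

```text
0.0 [-0.96540518  0.50499761 -0.25185758]
```

View pics/s4c.png

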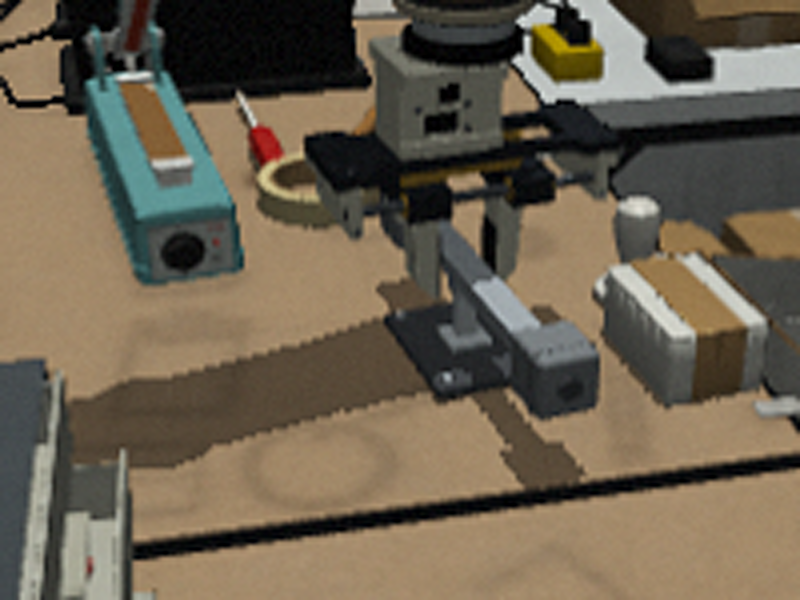

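The lever rests on the saddle with the near box in the air. I'll wait briefly, retreat straight up, and check that it is level.

Emit:
carry_out(
  increments="0 0 0 0 0 0; 0 0 0 0 0 0; 0 0 -1 0 0 0; 0 0 -3 0 0 0; 0 0 -6 0 0 0; 0 0 -10 0 0 0; 0 0 -14 0 0 0; 0 0 -14 0 0 0",
)

```text
time_s: 21.1
eef_pos: [660.0, -25.1, 195.4]
ee_rot: [3.133, 0.001, 1.716]
wrist_force: [-0.2, 0.4, -0.3]
grip_width: 0.405
grip_force: 0.0
```

```bash
python3 - <<'E'
from h import *
c=capture("side"); w=capture("wrist")
a=cv2.resize(c["frame"][90:240,130:330,::-1],None,fx=4,fy=4,interpolation=cv2.INTER_CUBIC)
e=np.array([np.cos(1.717),np.sin(1.717)]); n=np.array([-e[1],e[0]]); 
mid=np.array([657.6,-25.7])-28.7*e-0*e
print("mid~",mid)
def box(img,c,tf):
    for s in(-1,1):
        for z in(47,87):
            q=[]
            for dx,dy in((96,-20),(140,-20),(140,20),(96,20)):
                p=mid+e*s*dx+n*dy; q.append(tf(proj(c,[*p,z])))
            cv2.polylines(img,[np.int32(q)],True,(0,255,0) if z==47 else (0,0,255),1)
box(a,c,lambda p:((p[0]-130)*4,(p[1]-90)*4))
cv2.imwrite("pics/s5.png",a)
b=w["frame"][:,:,::-1].copy(); box(b,w,lambda p:p); cv2.imwrite("pics/w5.png",b)
E
```

```text
mid~ [661.78111262 -54.09380738]
```

View pics/s5.png

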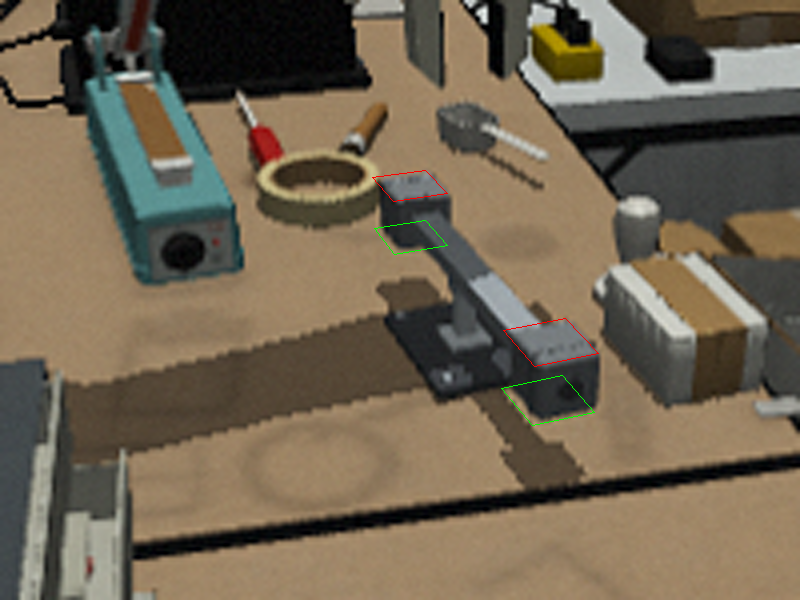

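View pics/w5.png

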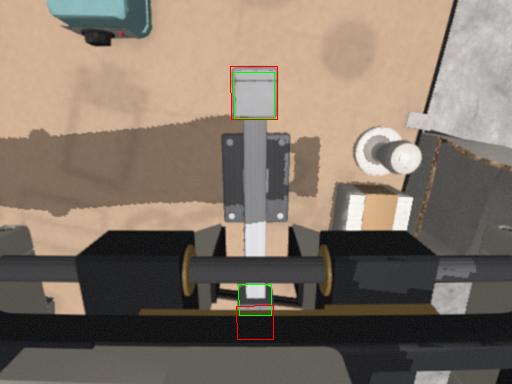

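The level-lever outlines drawn on both views match the real box tops (side crop: near box around (550,342), far box around (410,186); wrist: far box around (254,93)). So the lever is level on the saddle, aligned with the stand, and the bystanders have not moved.

```bash
python3 -c "
from h import *
print(job_done())"
```

```text
the job is handed in; nothing more can be done
None
```

The lever is lying level on the saddle by itself, lined up with the stand, with both boxes clear and the bystanders untouched; the job is handed in, though the hand-in returned no verdict.

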